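Put the washed cutlery away in its tray

ROBOT

A 6-joint arm with a two-finger parallel gripper is mounted at the origin on a cart in front of the work surface, level with it; the furniture and walls round the work are solid. World frame = base frame: x ahead of the robot, y to its left, z up, the work surface at z = 0. Lengths are in m, angles in rad, forces in N, time in s.
With the tool pointing down it reaches from about 0.375 to 0.975 m from the base axis. Payload 3.8 kg.
Tool frame: the origin (TCP) lies on the mounting face of the last link; the fingertips stand 173 mm ahead of it and the grasp point (between the pads) lies 155 mm ahead of it (bot.hold_point_z is the distance from the TCP to the grasp point, in m); z points along the fingers, y is the line along which they close (so a half turn about z gives the same grasp; the last joint's range is limited). The gripper opens to 85 mm and grips with 20 to 120 N. Pads are 22 mm wide; open, the fingers measure 114 mm over their backs; the gripper's body (76 mm by 85 mm) begins 54 mm behind the grasp point. The pads swing forward as they close: fully open they stand 13 mm farther back than shut.
Start: joints at [1.099, 0.264, 1.604, -0, 1.274, -0.037], TCP at [0.284, 0.612, 0.405] pointing down, gripper open.
Joint ranges: [-2.63, 2.63], [-0.94, 2.18], [0.31, 2.57], [-1.31, 4.45], [0, 2.66], [-2.55, 2.55]. Speed limits (rad/s): [2.57, 2.57, 3.14, 3.14, 3.14, 3.14].

INTERFACE

Orientations are given as a rotation vector (axis times angle).
In Python, from workcell import bot, optics gives the robot as it stands.
- The arm moves only by the shell command python3 -m jog 'ROWS' [OPENING] [FORCE]. ROWS is JSON, a list of rows, each an object of numbers: "dx", "dy", "dz": the shift along the tool's x, y, z in mm; "ax", "ay", "az": the turn, a rotation vector about the tool's x, y, z in degrees. A call has 1 to 20 rows; each row shifts and turns the commanded pose from where the row before left it, along the tool's axes as they then stand; what a row does not reach is not made up. A row lasts 1/12 s, in which the tool goes at most 41.7 mm and 7.16 degrees, less where a joint would pass 70% of its speed; a pose out of reach is approached as far as the arm can. A call with a gripper value outside its range is refused whole. OPENING is the opening, from 0 (shut) to 1 (fully open), set as the call begins (- or left out, the last holds). The fingers move at their own pace and stop on an object; FORCE is the grip in N (left out, the last holds). Time passes only in rows, so rows that do not move let the fingers close. It gives the time, the measured TCP pose, the force, the opening and the grip force at its end, in the units of the state.
- bot.read_state(): the state, without advancing time (a new reading comes with each control period).
- optics.read_camera(name): name is "scene" or "top" or "wrist"; returns a dict with "img" (400x640x3 uint8, red, green, blue), "vertical_fov" (degrees; the focal length in pixels is half the picture's height over the tangent of half this angle, whatever the lens; pixels are square), "cx", "cy" (the principal point, pixels), "k1" (the pictures are not rectified: a ray, as slopes to the right and down, at radius r is drawn at 1 + k1 r^2 times it, then the intrinsics apply), "R" (3x3) and "t" (3): a world point X has camera coordinates R X + t; the wrist camera has in their place "tool_from_camera" (4x4, takes a point from camera to tool coordinates, whose origin is the TCP and whose axes are the flange's). Camera axes: x right, y down, z forward; pixel columns grow to the right and rows downward; lengths in m; the calibration is good to about 2 mm. A picture is of the moment at which its call begins: read the wrist's pose just before it. There is no depth.
- bot.finish_job(): hands the job in; it is judged then, once.
The state is a dict: "time": time; "q": joint angles; "joint_vel": joint speeds; "joint_torque": joint torques, N m; "tool_pos": TCP position; "tcp_rot": TCP orientation; "wrist_force": force on the tool from outside, world axes, zero at the start; "torque": the same for the moment, N m; "width": opening from 0.0 (shut) to 1.0 (fully open); "grip_force": force on a finger pad.
Only numpy, scipy, OpenCV 4.12 (cv2) and the standard library are available. Lean on these libraries where they do the work, as an engineer would, in place of code of your own. Each camera call takes 0.05 s, during which the arm holds its last target. There are 200 camera calls.

TASK

Put the four pieces of steel table cutlery that lie on the worktop away in the cutlery tray: the knife, the fork and the spoon each in the long compartment where one of its kind already lies, and the teaspoon in the short compartment across the end, every piece lying flat along its compartment (either way round), not propped on a wall. Leave the palette knife and the small wooden spoon where they are: they are cooking tools and do not belong in the tray.

Things in the scene. Friction and masses are not known exactly. Their poses are not given: they have to be found in the camera images.
- cutlery_tray: Pale wooden cutlery tray, fixed, 306 x 208 mm (x, y); origin: centre of underside, z up. Floor top at z 6; walls 36 high, dividers to z 33. Three long compartments along x: x -81..145 (centre 32), 60 wide, centres y -66, 0, 66. Short one across the -x end, nearer the robot: x -145..-87 (centre -116), 192 long in y; a steel teaspoon fixed in it along y shows it is for teaspoons.
- tray_knife: Steel table knife, 205 mm, fixed in one of the three long compartments (which one varies), along it and within 6 mm of its middle line: marks the compartment for knives. Origin at mid-length on the compartment floor; same shape and axes as the loose knife, 9 mm high.
- tray_fork: Steel table fork, 195 mm, fixed likewise in another long compartment: marks the one for forks. Origin at mid-length on the compartment floor; same shape and axes as the loose fork, 11 mm high.
- tray_spoon: Steel table spoon, 192 mm, fixed likewise in the remaining long compartment: marks the one for spoons. Origin at mid-length on the compartment floor; same shape and axes as the loose spoon, 12 mm high.
- knife: Loose all-steel table knife lying flat, 205 mm long. Origin at mid-length, at worktop level; x towards the blade tip, z up. Handle from x -102 to +19 mm, 9 mm high, 14 mm wide at the origin, up to 20 mm near its end; blade 19 mm wide, 3 mm thick. Balances near x -15 mm: grip the handle across its width at the origin. About 70 g.
- fork: Loose all-steel four-tined table fork, 195 mm long, tines curving up. Origin at mid-length, at worktop level under it; x towards the tines, z up. The handle arches: at the origin it is 10 mm wide, underside 6 mm and top 11 mm above the worktop; its end is 18 mm wide, the head 25 mm. Balances near the origin: grip across the width there. About 45 g.
- spoon: Loose all-steel table spoon, 192 mm long, hollow side up; bowl 60 mm long, 36 mm wide. Origin at mid-length, at worktop level under it; x towards the bowl, z up. At the origin the handle is 10 mm wide, underside 6 mm and top 11 mm above the worktop. Balances near the origin: grip across the width there. About 50 g.
- teaspoon: Loose all-steel teaspoon, the smaller of the two steel spoons: 138 mm long, hollow side up; bowl 46 mm long, 29 mm wide. Origin at mid-length, at worktop level under it; x towards the bowl, z up. At the origin the handle is 10 mm wide, underside 6 mm and top 11 mm above the worktop: grip across the width there. About 30 g.
- palette_knife: Palette knife, a cooking tool that does not belong in the tray: dark wooden handle 18 mm high and 21 mm wide, thin cranked steel blade, 200 mm long, lying loose. Origin at mid-length at its underside, x towards the blade tip. To be left where it lies.
- wooden_spoon: Small wooden cooking spoon that does not belong in the tray: all wood, 190 mm long, bowl 38 mm wide, lying loose. Origin at mid-length at its underside, x towards the bowl. To be left where it lies.

How it is judged:
At the end, for the whole second after the job is handed in: Knife, fork and spoon lie in the long compartment of their kind, the teaspoon in the short one, each along it (within 0.35 rad, teaspoon 0.45), flat within 0.15 rad and under 28 mm up at mid-length, released and at rest; palette knife and wooden spoon within 30 mm of where they lay (y of knife in the frame of tray_knife between -0.034 and 0.034 m and x of knife in the frame of cutlery_tray between -0.03 and 0.094 m and angle between the x axis of each of knife, fork, spoon and the x axis of cutlery_tray, either way round below 0.35 rad and angle between knife's own x axis and vertical between 1.42 and 1.72 rad and z of each of knife, fork, spoon, teaspoon in the frame of cutlery_tray below 0.028 m and linear speed of each of knife, fork, spoon, teaspoon below 0.02 m/s and angular speed of each of knife, fork, spoon, teaspoon below 0.2 rad/s and y of fork in the frame of tray_fork between -0.034 and 0.034 m and x of fork in the frame of cutlery_tray between -0.03 and 0.094 m and angle between fork's own x axis and vertical between 1.42 and 1.72 rad and y of spoon in the frame of tray_spoon between -0.034 and 0.034 m and x of spoon in the frame of cutlery_tray between -0.03 and 0.094 m and angle between spoon's own x axis and vertical between 1.42 and 1.72 rad and x of teaspoon in the frame of cutlery_tray between -0.145 and -0.087 m and y of teaspoon in the frame of cutlery_tray between -0.06 and 0.06 m and angle between the x axis of teaspoon and the y axis of cutlery_tray, either way round below 0.45 rad and angle between teaspoon's own x axis and vertical between 1.42 and 1.72 rad and distance of each of palette_knife, wooden_spoon from where it was at the start of the episode below 0.03 m); the robot touches nothing.
It fails at once if the palette knife or the wooden spoon is moved from its place (more than 50 mm) (distance of any of palette_knife, wooden_spoon from where it was at the start of the episode above 0.05 m).
It also fails if it takes over 99 s, if anything falls off the work surface, if the arm or the gripper's body presses on something with over 40 N, if the wrist force passes 120 N, or if a joint passes its speed limit or range.

## Working session

There is one attempt and no reset: what is moved stays moved. The work goes in short steps, Python scripts to look and compute and a shell command to move; the robot and the scene stay as the last step left them, time stands still between calls to the robot, and variables do not carry over. Pictures are saved under pics/ and viewed, at most 14 in all, crops included, and the job is handed in when it is done.

```bash
ls; mkdir -p pics
cat > h.py <<'E'
import numpy as np, cv2
from workcell import bot, optics
from scipy.spatial.transform import Rotation as Ro
def cam(n):
    s=bot.read_state(); c=optics.read_camera(n); c['s']=s
    if n=='wrist':
        T=np.eye(4);T[:3,:3]=Ro.from_rotvec(s['tcp_rot']).as_matrix();T[:3,3]=s['tool_pos']
        M=np.linalg.inv(T@np.array(c['tool_from_camera'])); c['R']=M[:3,:3];c['t']=M[:3,3]
    h=c['img'].shape[0]; f=h/2/np.tan(np.radians(c['vertical_fov'])/2)
    c['K']=np.array([[f,0,c['cx']],[0,f,c['cy']],[0,0,1]]); c['D']=np.array([c['k1'],0,0,0.]); return c
def ray(c,px):
    u=cv2.undistortPoints(np.array(px,float).reshape(-1,1,2),c['K'],c['D'])[:,0]
    R=np.array(c['R']); d=np.c_[u,np.ones(len(u))]@R; o=-R.T@np.array(c['t']); return o,d
def plane(c,px,z):
    o,d=ray(c,px); return o+d*((z-o[2])/d[:,2])[:,None]
def proj(c,X):
    return cv2.projectPoints(np.array(X,float).reshape(-1,3),cv2.Rodrigues(np.array(c['R']))[0],np.array(c['t'],float),c['K'],c['D'])[0][:,0]
def tri(c1,p1,c2,p2):
    o,d=ray(c1,[p1]);q,e=ray(c2,[p2]);d=d[0];e=e[0]
    s=np.linalg.lstsq(np.c_[d,-e],q-o,rcond=None)[0];a=o+s[0]*d;b=q+s[1]*e
    return (a+b)/2,np.linalg.norm(a-b)
def save(c,n): cv2.imwrite('pics/'+n+'.png',c['img'][:,:,::-1])
E
python3 - <<'E'
from h import *
import pickle
for n in['top','scene']:
    c=cam(n); save(c,n+'0'); pickle.dump(c,open(n+'0.pkl','wb'))
    R=np.array(c['R']);print(n,-R.T@c['t'],c['k1'],c['vertical_fov'])
s=bot.read_state();print(s['tool_pos'],Ro.from_rotvec(s['tcp_rot']).as_matrix().round(3),s['width'])
E
```

```text
pics
top [0.42038857 0.00527513 1.40865046] 0.04533572289539596 47.165218797503925
scene [-0.07579678 -1.27023119  0.96865852] -0.09209838296162452 47.88219543969473
[0.28418319 0.6119118  0.403452  ] [[-0.907  0.421 -0.001]
 [ 0.421  0.907 -0.002]
 [ 0.    -0.002 -1.   ]] 0.9970143684553001
```

View pics/top0.png

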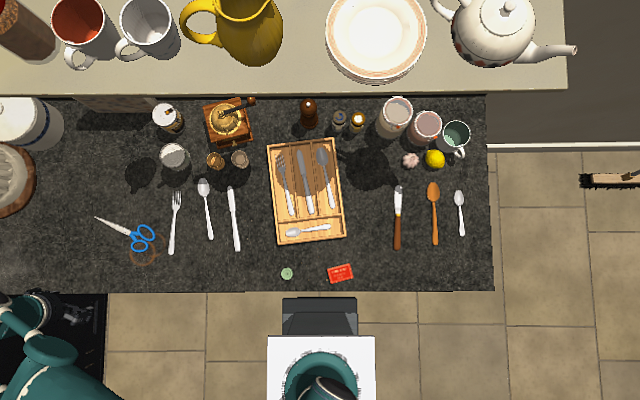

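View pics/scene0.png

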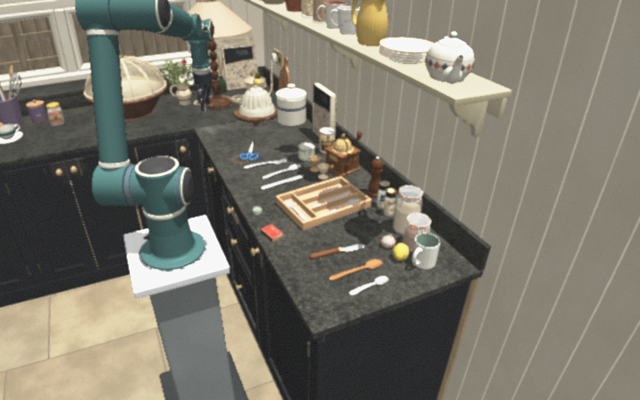

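The top view shows fork (175,220), spoon (206,208), knife (234,218) left of the tray and teaspoon (460,212) right of it, beyond the palette knife (398,218) and the wooden spoon (434,212). The tray spans about (268–347,138–243). The scene view agrees.

```bash
cat > meas.py <<'E'
from h import *
import pickle
def mask(c,roi,white=True):
    x0,y0,x1,y1=roi; hsv=cv2.cvtColor(c['img'],cv2.COLOR_RGB2HSV)
    m=((hsv[...,2]>125)&(hsv[...,1]<60)).astype(np.uint8)
    o=np.zeros_like(m);o[y0:y1,x0:x1]=m[y0:y1,x0:x1];return o
def axis(c,roi,z):
    m=mask(c,roi); n,l,st,_=cv2.connectedComponentsWithStats(m,connectivity=8)
    k=1+np.argmax(st[1:,4]); ys,xs=np.nonzero(l==k); P=plane(c,np.c_[xs,ys],z)[:,:2]
    mu=P.mean(0);u=np.linalg.svd(P-mu,full_matrices=False)[2][0]
    if u[0]<0:u=-u
    t=(P-mu)@u; mid=mu+u*(t.min()+t.max())/2; w=(P-mu)@np.array([-u[1],u[0]])
    e=lambda s: np.ptp(w[s]) if s.any() else 0
    return mid,np.degrees(np.arctan2(u[1],u[0])),np.ptp(t),e(t>t.max()-.05),e(t<t.min()+.05),len(xs)
E
python3 - <<'E'
from meas import *
c=pickle.load(open('top0.pkl','rb'))
for n,r in dict(fork=(162,180,190,262),spoon=(192,170,218,246),knife=(222,180,246,256),teasp=(450,185,472,242)).items(): print(n,axis(c,r,.008))
hsv=cv2.cvtColor(c['img'],cv2.COLOR_RGB2HSV)
m=((hsv[...,0]>8)&(hsv[...,0]<28)&(hsv[...,2]>110)).astype(np.uint8);m[:,:255]=0;m[:,355:]=0;m[:134]=0;m[252:]=0
k=max(cv2.findContours(m,0,2)[0],key=cv2.contourArea);r=cv2.minAreaRect(k);b=cv2.boxPoints(r);print(b);print(plane(c,b,.036))
cv2.imwrite('pics/z.png',cv2.resize(c['img'][125:255,150:360,::-1],None,fx=3.8,fy=3.8,interpolation=cv2.INTER_CUBIC))
E
```

```text
fork (array([0.49169329, 0.44495402]), np.float64(-4.921296208631775), np.float64(0.19318126525493262), np.float64(0.027193222562417112), np.float64(0.01740255205498236), 311)
spoon (array([0.52514588, 0.34473604]), np.float64(9.84793461510248), np.float64(0.17469388739613612), np.float64(0.034256120324623926), np.float64(0.015435036572130004), 287)
knife (array([0.50196821, 0.26265266]), np.float64(7.795034731760544), np.float64(0.20182209309962817), np.float64(0.01941392865283713), np.float64(0.017333111677966185), 350)
teasp (array([ 0.5147301 , -0.42697051]), np.float64(2.877817373210586), np.float64(0.13731939140066593), np.float64(0.0278231652164998), np.float64(0.015435071763600339), 239)
[[264.9655  144.7185 ]
 [334.5146  136.2023 ]
 [346.78046 236.37381]
 [277.23138 244.89001]]
[[ 0.72425418  0.16343686  0.036     ]
 [ 0.74849216 -0.04910424  0.036     ]
 [ 0.44372923 -0.08161847  0.036     ]
 [ 0.42006743  0.12569682  0.036     ]]
```

View pics/z.png

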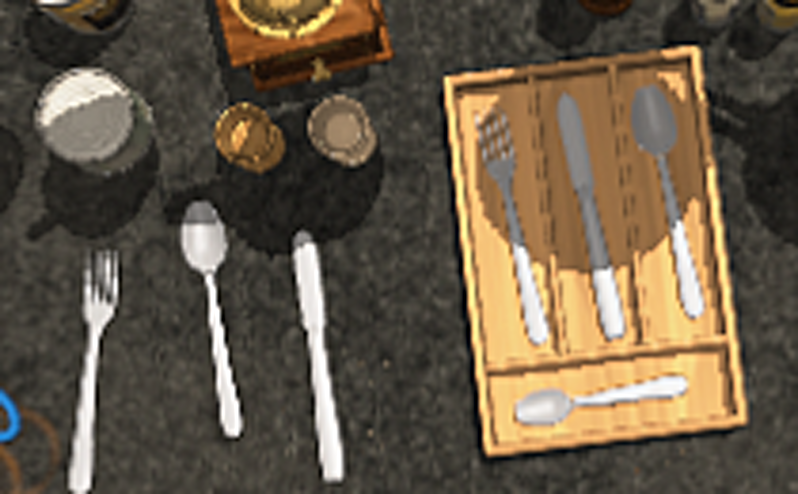

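The crop shows the tray's fixed pieces: fork in the left compartment (+y), knife in the middle, spoon on the right (−y), teaspoon along y near the robot. Sizes match the text; the loose spoon's bowl tip is in shadow. Next I look with the wrist camera from two places.

```bash
python3 -m jog '[{"az":-6.25},{"az":-6.25},{"az":-6.25},{"az":-6.25},{"dx":-27,"dy":-24},{"dx":-27,"dy":-24},{"dx":-27,"dy":-24},{"dx":-27,"dy":-24},{"dx":-27,"dy":-24},{"dx":-27,"dy":-24},{"dx":-27,"dy":-24},{"dx":-27,"dy":-24},{}]' 0.45 40
python3 - <<'E'
from meas import *
c=cam('wrist');save(c,'w1');pickle.dump(c,open('w1.pkl','wb'));print(c['tool_from_camera'],c['s']['tool_pos'],c['vertical_fov'])
print(proj(c,[[.4917,.445,.008],[.5335,.346,.008],[.502,.2627,.008]]))
E
```

```text
[[-7.02893857e-04 -9.63075558e-01 -2.69230340e-01  6.93830180e-02]
 [ 9.99999045e-01 -3.56664423e-04 -1.33491046e-03 -1.12906487e-03]
 [ 1.18959475e-03 -2.69231022e-01  9.63074889e-01  3.08427225e-02]
 [ 0.00000000e+00  0.00000000e+00  0.00000000e+00  1.00000000e+00]] [0.28418319 0.6119118  0.403452  ] 58.750134821326014
[[272.47292579 377.28956633]
 [220.46387045 425.96480099]
 [154.78526633 428.49773052]]invalid input
```

View pics/w1.png

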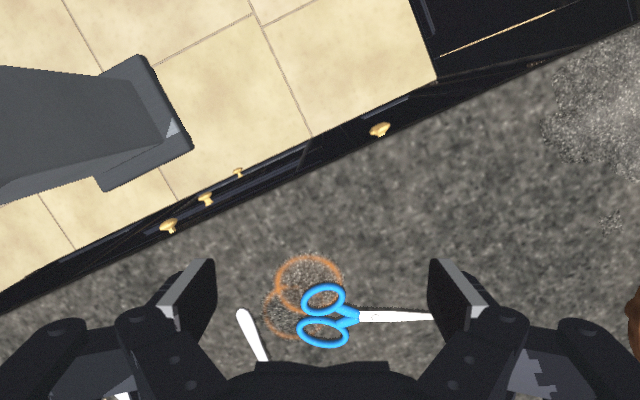

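Nothing moved (an empty row was refused). The view shows scissors (345,315) and the fork's handle end (243,315); image "up" is +tool x. I'll retry with explicit rows.

```bash
python3 -m jog '[{"az":-6.25},{"az":-6.25},{"az":-6.25},{"az":-6.25},{"dx":-27,"dy":-24},{"dx":-27,"dy":-24},{"dx":-27,"dy":-24},{"dx":-27,"dy":-24},{"dx":-27,"dy":-24},{"dx":-27,"dy":-24},{"dx":-27,"dy":-24},{"dx":-27,"dy":-24},{"dz":0},{"dz":0}]' 0.45 40
python3 - <<'E'
from meas import *
c=cam('wrist');save(c,'w2');pickle.dump(c,open('w2.pkl','wb'));print(c['s']['tool_pos'],c['s']['time'])
print(proj(c,[[.4917,.445,.008],[.5335,.346,.008],[.502,.2627,.008]]))
E
python3 -m jog '[{"dy":-36},{"dy":-36},{"dy":-36},{"dy":-36},{"dz":0},{"dz":0}]'
python3 - <<'E'
from meas import *
c=cam('wrist');save(c,'w3');pickle.dump(c,open('w3.pkl','wb'));print(c['s']['tool_pos'],c['s']['time'])
print(proj(c,[[.4917,.445,.008],[.5335,.346,.008],[.502,.2627,.008]]))
d=pickle.load(open('w2.pkl','rb'))
cv2.imwrite('pics/w23.png',np.vstack([d['img'][:300],c['img'][:300]])[:,:,::-1])
E
```

```text
[0.28422238 0.61195957 0.40364563] 0.15
[[272.32782892 377.1663031 ]
 [220.34068757 425.84788818]
 [154.67265344 428.40252715]]
[0.28423825 0.61201453 0.40384145] 0.2
[[272.2025554  377.0681796 ]
 [220.23743101 425.75299672]
 [154.58241905 428.32639185]]invalid input
invalid input
```

View pics/w23.png

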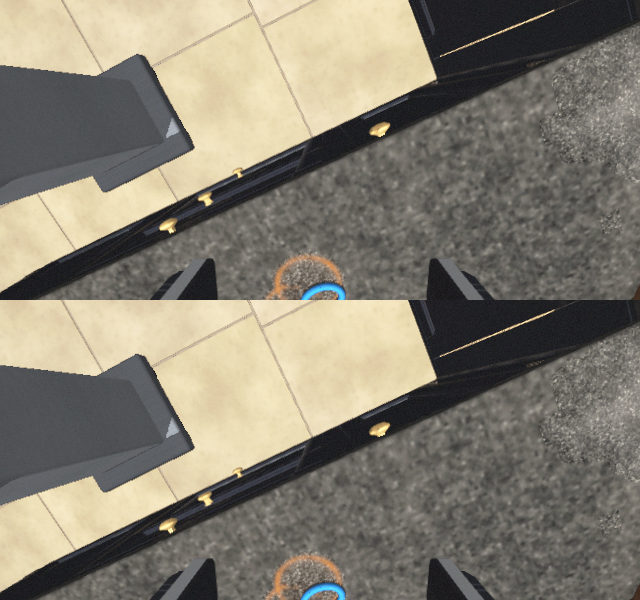

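Same view as before; the moves were refused again. Perhaps rows need all six numbers.

```bash
python3 -m jog '[{"dx":0,"dy":0,"dz":0,"ax":0,"ay":0,"az":-6.25}]' 0.45 40; python3 -m jog '[{"dx":0,"dy":0,"dz":0,"ax":0,"ay":0,"az":-6}]' ; python3 -m jog --help
```

```text
time: 0.33
tool_pos: [0.2843, 0.6121, 0.4043]
tcp_rot: [-0.508, -3.1, 0.001]
wrist_force: [-0.2, -0.9, -0.1]
width: 0.884
grip_force: 0.0
time: 0.42
tool_pos: [0.2843, 0.6121, 0.4044]
tcp_rot: [-0.339, -3.123, 0.001]
wrist_force: [0.2, -0.1, -0.7]
width: 0.75
grip_force: 0.0invalid input: not JSON, or not a number
```

```bash
python3 -m jog '[{"dx":0,"dy":0,"dz":0,"ax":0,"ay":0,"az":-6.25},{"dx":0,"dy":0,"dz":0,"ax":0,"ay":0,"az":-6.25},{"dx":-27,"dy":-24,"dz":0,"ax":0,"ay":0,"az":0},{"dx":-27,"dy":-24,"dz":0,"ax":0,"ay":0,"az":0},{"dx":-27,"dy":-24,"dz":0,"ax":0,"ay":0,"az":0},{"dx":-27,"dy":-24,"dz":0,"ax":0,"ay":0,"az":0},{"dx":-27,"dy":-24,"dz":0,"ax":0,"ay":0,"az":0},{"dx":-27,"dy":-24,"dz":0,"ax":0,"ay":0,"az":0},{"dx":-27,"dy":-24,"dz":0,"ax":0,"ay":0,"az":0},{"dx":-27,"dy":-24,"dz":0,"ax":0,"ay":0,"az":0},{"dx":0,"dy":0,"dz":0,"ax":0,"ay":0,"az":0},{"dx":0,"dy":0,"dz":0,"ax":0,"ay":0,"az":0}]'
python3 - <<'E'
from meas import *
c=cam('wrist');save(c,'w4');pickle.dump(c,open('w2.pkl','wb'));print(c['s']['tool_pos'],c['s']['time'])
E
python3 -m jog '[{"dx":0,"dy":-36,"dz":0,"ax":0,"ay":0,"az":0},{"dx":0,"dy":-36,"dz":0,"ax":0,"ay":0,"az":0},{"dx":0,"dy":-36,"dz":0,"ax":0,"ay":0,"az":0},{"dx":0,"dy":-36,"dz":0,"ax":0,"ay":0,"az":0},{"dx":0,"dy":0,"dz":0,"ax":0,"ay":0,"az":0},{"dx":0,"dy":0,"dz":0,"ax":0,"ay":0,"az":0}]'
python3 - <<'E'
from meas import *
c=cam('wrist');save(c,'w5');pickle.dump(c,open('w3.pkl','wb'));print(c['s']['tool_pos'],c['s']['time'])
d=pickle.load(open('w2.pkl','rb'))
for k in(d,c):print(proj(k,[[.4917,.445,.008],[.5335,.346,.008],[.502,.2627,.008]]))
cv2.imwrite('pics/w45.png',np.vstack([d['img'][:300],c['img'][:300]])[:,:,::-1])
E
```

```text
time: 1.42
tool_pos: [0.5013, 0.418, 0.4045]
tcp_rot: [-0.01, -3.141, 0.0]
wrist_force: [-0.2, 0.2, -0.9]
width: 0.447
grip_force: 0.0
[0.50125437 0.41798427 0.40446756] 1.4167
time: 1.97
tool_pos: [0.4985, 0.2753, 0.4049]
tcp_rot: [0.006, 3.142, 0.001]
wrist_force: [-0.4, 0.9, 0.2]
width: 0.452
grip_force: 0.0
[0.49854274 0.27526412 0.40491373] 1.9667
[[348.61408458 164.01059297]
 [255.56716879 203.44869025]
 [175.04491221 175.14430326]]
[[484.46513389 166.11196197]
 [388.4204355  204.91752181]
 [310.36089068 176.34240713]]
```

View pics/w45.png

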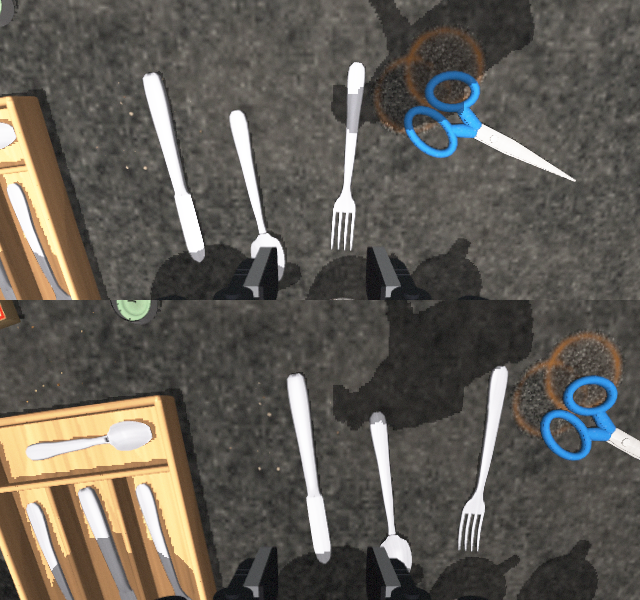

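Both wrist views show knife, spoon and fork clear of each other, near the projected columns (first view: knife about 180, spoon 258, fork 350; second: 310, 388, 490), heads towards the far side.

```bash
cat > hts.py <<'E'
from meas import *
def centre(c,X,win=17,thr=None):
    """handle centre pixel in the row of X (world guess)"""
    u,v=proj(c,[X])[0]; r=int(round(v)); lo=int(u)-win; g=c['img'][r-1:r+2,lo:lo+2*win].astype(float)
    g=g.min(2).mean(0); t=(np.percentile(g,95)+np.percentile(g,10))/2; s=np.nonzero(g>t)[0]
    return np.array([lo+s.mean(),r]),len(s)
E
python3 - <<'E'
from hts import *
a,b=[pickle.load(open(f,'rb')) for f in('w2.pkl','w3.pkl')]
G=dict(fork=(.4917,.445,-4.9),spoon=(.5335,.346,9.85),knife=(.502,.2627,7.8))
for n,(x,y,an) in G.items():
    for o in(-.02,0,.02):
        t=np.radians(an);X=[x+o*np.cos(t),y+o*np.sin(t),.01]
        p,w1=centre(a,X);q,w2=centre(b,X); P,e=tri(a,p,b,q)
        print(n,o,P.round(4),round(e*1000,1),w1,w2, plane(b,[q],.009)[0].round(4),plane(a,[p],.009)[0].round(4))
m=(b['img'].min(2)>110).astype(np.uint8)
E
```

```text
fork -0.02 [0.4719 0.4466 0.0086] 0.3 10 10 [0.4717 0.4465 0.009 ] [0.472  0.4466 0.009 ]
fork 0 [0.4913 0.4448 0.0097] 0.1 8 9 [0.4914 0.4451 0.009 ] [0.4915 0.4448 0.009 ]
fork 0.02 [0.5118 0.4435 0.0082] 0.1 7 7 [0.5117 0.4432 0.009 ] [0.5116 0.4435 0.009 ]
spoon -0.02 [0.5136 0.3427 0.01  ] 0.6 11 10 [0.5136 0.3429 0.009 ] [0.5141 0.3425 0.009 ]
spoon 0 [0.5333 0.3457 0.0099] 0.5 9 8 [0.5333 0.3459 0.009 ] [0.5338 0.3456 0.009 ]
spoon 0.02 [0.5541 0.3492 0.0083] 0.4 6 6 [0.5536 0.349  0.009 ] [0.5541 0.3493 0.009 ]
knife -0.02 [0.483  0.2594 0.0063] 0.1 14 13 [0.4825 0.2595 0.009 ] [0.4827 0.2606 0.009 ]
knife 0 [0.5029 0.2628 0.0073] 0.2 12 12 [0.5025 0.2629 0.009 ] [0.5027 0.2635 0.009 ]
knife 0.02 [0.5233 0.2662 0.0041] 0.3 15 15 [0.5219 0.2663 0.009 ] [0.5222 0.2682 0.009 ]
```

```bash
python3 -m jog '[{"dx":-4,"dy":-12,"dz":10,"ax":0,"ay":0,"az":0},{"dx":0,"dy":0,"dz":25,"ax":0,"ay":0,"az":-4.2},{"dx":0,"dy":0,"dz":30,"ax":0,"ay":0,"az":-4.2},{"dx":0,"dy":0,"dz":35,"ax":0,"ay":0,"az":0},{"dx":0,"dy":0,"dz":35,"ax":0,"ay":0,"az":0},{"dx":0,"dy":0,"dz":30,"ax":0,"ay":0,"az":0},{"dx":0,"dy":0,"dz":20,"ax":0,"ay":0,"az":0},{"dx":0,"dy":0,"dz":10,"ax":0,"ay":0,"az":0},{"dx":0,"dy":0,"dz":0,"ax":0,"ay":0,"az":0}]'
python3 - <<'E'
from hts import *
a,b=[pickle.load(open(f,'rb')) for f in('w2.pkl','w3.pkl')]
print('tray corner',tri(a,(41,97),b,(163,97)), proj(a,[[.420,.1257,.036]]),proj(b,[[.420,.1257,.036]]))
print('spoon end',plane(b,[(377,114)],.004))
# fixed handle ends in tray in w3: fork (147,186) knife(88,190) spoon(35,204)
for p in[(147,186),(88,190),(35,204)]: print(plane(b,[p],.012))
print('fork end a',tri(a,(17,186),b,(146,186)))
E
```

```text
time: 2.77
tool_pos: [0.5017, 0.2636, 0.206]
tcp_rot: [0.228, -3.127, 0.004]
wrist_force: [-0.3, -0.6, 0.1]
width: 0.452
grip_force: 0.0
tray corner (array([ 0.41921577,  0.095134  , -0.04206769]), np.float64(0.0007447675171969196)) [[10.23976529 96.45597137]] [[159.4207669   95.56146842]]
spoon end [[0.43877456 0.33090152 0.004     ]]
[[0.51057106 0.09061346 0.012     ]]
[[0.51452917 0.02607203 0.012     ]]
[[ 0.52973857 -0.03618498  0.012     ]]
fork end a (array([0.51158971, 0.08791271, 0.00889845]), np.float64(0.0006334593912611481))
```

```bash
python3 -m jog '[{"dx":0,"dy":0,"dz":14,"ax":0,"ay":0,"az":0},{"dx":0,"dy":0,"dz":11,"ax":0,"ay":0,"az":0},{"dx":0,"dy":0,"dz":6,"ax":0,"ay":0,"az":0},{"dx":0,"dy":0,"dz":0,"ax":0,"ay":0,"az":0}]'
python3 -m jog '[{"dx":0,"dy":0,"dz":0,"ax":0,"ay":0,"az":0},{"dx":0,"dy":0,"dz":0,"ax":0,"ay":0,"az":0},{"dx":0,"dy":0,"dz":0,"ax":0,"ay":0,"az":0},{"dx":0,"dy":0,"dz":0,"ax":0,"ay":0,"az":0},{"dx":0,"dy":0,"dz":0,"ax":0,"ay":0,"az":0},{"dx":0,"dy":0,"dz":0,"ax":0,"ay":0,"az":0}]' 0 60
```

```text
time: 3.1
tool_pos: [0.503, 0.2636, 0.1779]
tcp_rot: [0.226, -3.132, 0.001]
wrist_force: [0.5, 0.0, -0.3]
width: 0.446
grip_force: 0.0
time: 3.6
tool_pos: [0.5039, 0.2638, 0.1798]
tcp_rot: [-0.225, 3.132, 0.001]
wrist_force: [-1.5, -1.0, 6.4]
width: 0.125
grip_force: 59.2
```

```bash
python3 -m jog '[{"dx":0,"dy":0,"dz":-25,"ax":0,"ay":0,"az":0},{"dx":0,"dy":0,"dz":-35,"ax":0,"ay":0,"az":0},{"dx":0,"dy":0,"dz":-30,"ax":0,"ay":0,"az":1.7},{"dx":0,"dy":0,"dz":0,"ax":0,"ay":0,"az":0}]'
python3 - <<'E'
from hts import *
c=cam('wrist');save(c,'w6')
E
```

```text
time: 3.93
tool_pos: [0.506, 0.2648, 0.2754]
tcp_rot: [-0.177, 3.126, 0.007]
wrist_force: [1.6, 0.7, 0.7]
width: 0.121
grip_force: 58.7
```

View pics/w6.png

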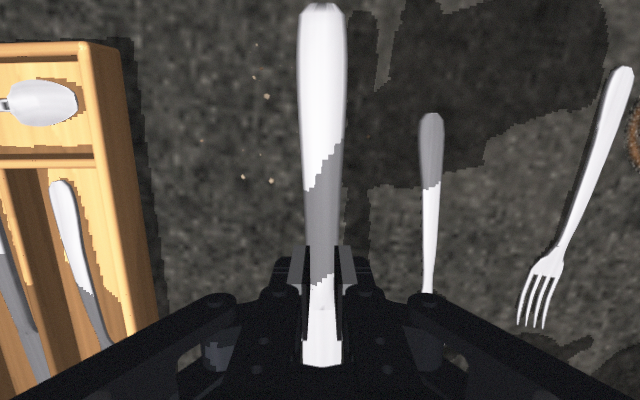

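The knife is held square between the pads (handle end at (322,5)), tray at left; fork and spoon untouched.

```bash
python3 -m jog '[{"dx":-6,"dy":-17,"dz":0,"ax":0,"ay":0,"az":0},{"dx":-12,"dy":-33,"dz":0,"ax":0,"ay":0,"az":0},{"dx":-12,"dy":-34,"dz":0,"ax":0,"ay":0,"az":0},{"dx":-12,"dy":-34,"dz":0,"ax":0,"ay":0,"az":0},{"dx":-12,"dy":-34,"dz":0,"ax":0,"ay":0,"az":0},{"dx":-12,"dy":-34,"dz":0,"ax":0,"ay":0,"az":0},{"dx":-12,"dy":-32,"dz":0,"ax":0,"ay":0,"az":0},{"dx":-6,"dy":-16,"dz":0,"ax":0,"ay":0,"az":0},{"dx":0,"dy":0,"dz":0,"ax":0,"ay":0,"az":0},{"dx":0,"dy":0,"dz":0,"ax":0,"ay":0,"az":0}]'
python3 - <<'E'
from hts import *
c=cam('wrist');save(c,'w7');pickle.dump(c,open('w7.pkl','wb'))
a=np.radians(6.6);L=lambda x,y,z:[.584+x*np.cos(a)-y*np.sin(a),.040+x*np.sin(a)+y*np.cos(a),z]
for q in[(-.081,.033,.033),(-.081,-.033,.033),(-.153,.104,.036),(-.153,-.104,.036)]:print(q,proj(c,[L(*q)]))
E
```

```text
time: 4.82
tool_pos: [0.613, 0.0396, 0.2669]
tcp_rot: [0.175, -3.134, -0.001]
wrist_force: [-0.3, 1.4, -0.4]
width: 0.125
grip_force: 58.8
(-0.081, 0.033, 0.033) [[391.32395568  27.0422287 ]]
(-0.081, -0.033, 0.033) [[265.93713268  27.53039628]]
(-0.153, 0.104, 0.036) [[ 544.79588518 -132.59998889]]
(-0.153, -0.104, 0.036) [[ 112.52415839 -131.01249367]]
```

View pics/w7.png

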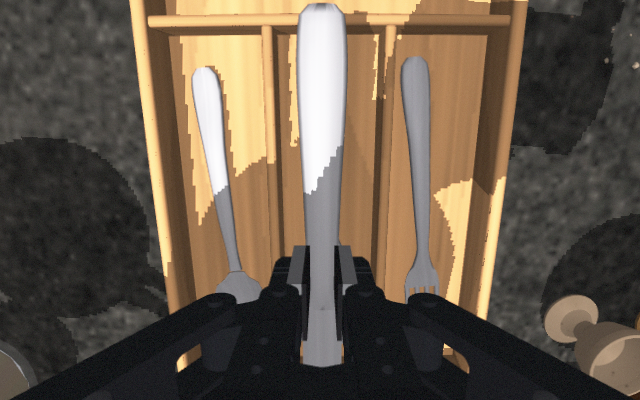

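The knife hangs over the middle compartment; the dividers lie at columns 267 and 390, as predicted by the tray pose. I lower it.

```bash
python3 -m jog '[{"dx":0,"dy":0,"dz":15,"ax":0,"ay":0,"az":0},{"dx":0,"dy":0,"dz":22,"ax":0,"ay":0,"az":0},{"dx":0,"dy":0,"dz":16,"ax":0,"ay":0,"az":0},{"dx":0,"dy":0,"dz":9,"ax":0,"ay":0,"az":0},{"dx":0,"dy":0,"dz":5,"ax":0,"ay":0,"az":0},{"dx":0,"dy":0,"dz":0,"ax":0,"ay":0,"az":0},{"dx":0,"dy":0,"dz":0,"ax":0,"ay":0,"az":0}]'
```

```text
time: 5.45
tool_pos: [0.6134, 0.0413, 0.2019]
tcp_rot: [-0.18, 3.136, 0.0]
wrist_force: [-0.7, -0.3, -0.8]
width: 0.122
grip_force: 58.8
```

```bash
python3 -m jog '[{"dx":0,"dy":0,"dz":5,"ax":0,"ay":0,"az":0},{"dx":0,"dy":0,"dz":0,"ax":0,"ay":0,"az":0}]'
python3 -m jog '[{"dx":0,"dy":0,"dz":0,"ax":0,"ay":0,"az":0},{"dx":0,"dy":0,"dz":0,"ax":0,"ay":0,"az":0},{"dx":0,"dy":0,"dz":0,"ax":0,"ay":0,"az":0},{"dx":0,"dy":0,"dz":0,"ax":0,"ay":0,"az":0}]' 0.3
python3 -m jog '[{"dx":0,"dy":0,"dz":-20,"ax":0,"ay":0,"az":0},{"dx":0,"dy":0,"dz":-35,"ax":0,"ay":0,"az":0},{"dx":0,"dy":0,"dz":-20,"ax":0,"ay":0,"az":0},{"dx":0,"dy":0,"dz":0,"ax":0,"ay":0,"az":0}]'
python3 - <<'E'
from hts import *
c=cam('wrist');save(c,'w8')
E
```

```text
time: 5.62
tool_pos: [0.6137, 0.0408, 0.1971]
tcp_rot: [-0.179, 3.135, -0.0]
wrist_force: [-0.2, -0.4, -1.0]
width: 0.121
grip_force: 58.8
time: 5.95
tool_pos: [0.6137, 0.0406, 0.1972]
tcp_rot: [-0.179, 3.136, -0.0]
wrist_force: [0.2, -0.7, -0.5]
width: 0.296
grip_force: 0.0
time: 6.28
tool_pos: [0.6161, 0.0407, 0.2779]
tcp_rot: [-0.178, 3.126, -0.0]
wrist_force: [0.5, -0.4, 1.1]
width: 0.296
grip_force: 0.0
```

View pics/w8.png

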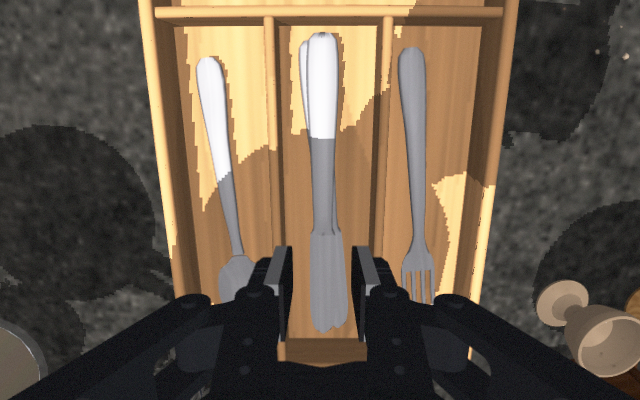

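The knife lies flat on the fixed knife in the middle compartment (end at (322,40)). Next the spoon.

```bash
python3 -m jog '[{"dx":12,"dy":20,"dz":0,"ax":0,"ay":0,"az":0},{"dx":15,"dy":35,"dz":0,"ax":0,"ay":0,"az":0},{"dx":12,"dy":38,"dz":0,"ax":0,"ay":0,"az":0},{"dx":8,"dy":40,"dz":0,"ax":0,"ay":0,"az":0},{"dx":0,"dy":41,"dz":0,"ax":0,"ay":0,"az":0},{"dx":0,"dy":41,"dz":0,"ax":0,"ay":0,"az":0},{"dx":0,"dy":41,"dz":0,"ax":0,"ay":0,"az":0},{"dx":0,"dy":35,"dz":0,"ax":0,"ay":0,"az":0},{"dx":0,"dy":21,"dz":0,"ax":0,"ay":0,"az":-3},{"dx":0,"dy":0,"dz":20,"ax":0,"ay":0,"az":0},{"dx":0,"dy":0,"dz":30,"ax":0,"ay":0,"az":0},{"dx":0,"dy":0,"dz":15,"ax":0,"ay":0,"az":0},{"dx":0,"dy":0,"dz":0,"ax":0,"ay":0,"az":0},{"dx":0,"dy":0,"dz":0,"ax":0,"ay":0,"az":0}]' 0.45
python3 - <<'E'
from hts import *
c=cam('wrist');save(c,'w9');r=Ro.from_rotvec(c['s']['tcp_rot']).as_matrix();print(np.degrees(np.arctan2(r[1,1],r[0,1])))
d=np.array([.534,.3465,.178])-c['s']['tool_pos'];print('move tool mm',(r.T@d*1000).round(1))
b=np.radians(9.5)
for o in(-.07,-.05,-.035):
    X=np.array([.534+o*np.cos(b),.3465+o*np.sin(b),.009]);p,w=centre(c,X,30);print(o,p,w,proj(c,[X]),plane(c,[p],.009)[0]-X)
E
```

```text
time: 7.5
tool_pos: [0.53, 0.3446, 0.2042]
tcp_rot: [0.261, -3.126, 0.003]
wrist_force: [0.1, -0.1, 0.5]
width: 0.447
grip_force: 0.0
99.54474360068912
move tool mm [-4.3  1.2 26.2]
-0.07 [326. 115.] 35 [[326.03502442 115.33972136]] [-1.44650609e-04 -4.06995900e-05  8.67361738e-18]
-0.05 [325.5 159. ] 28 [[325.89710429 159.46846054]] [-1.85097846e-04 -2.18949271e-04  8.67361738e-18]
-0.035 [325.5 191. ] 24 [[325.7964951  190.84536089]] [ 9.80138670e-05 -1.26534531e-04  8.67361738e-18]
```

```bash
python3 -m jog '[{"dx":-4,"dy":1,"dz":10,"ax":0,"ay":0,"az":0},{"dx":0,"dy":0,"dz":10,"ax":0,"ay":0,"az":0},{"dx":0,"dy":0,"dz":6,"ax":0,"ay":0,"az":0},{"dx":0,"dy":0,"dz":0,"ax":0,"ay":0,"az":0}]'
python3 -m jog '[{"dx":0,"dy":0,"dz":0,"ax":0,"ay":0,"az":0},{"dx":0,"dy":0,"dz":0,"ax":0,"ay":0,"az":0},{"dx":0,"dy":0,"dz":0,"ax":0,"ay":0,"az":0},{"dx":0,"dy":0,"dz":0,"ax":0,"ay":0,"az":0},{"dx":0,"dy":0,"dz":0,"ax":0,"ay":0,"az":0},{"dx":0,"dy":0,"dz":0,"ax":0,"ay":0,"az":0}]' 0 60
python3 -m jog '[{"dx":0,"dy":0,"dz":-25,"ax":0,"ay":0,"az":0},{"dx":0,"dy":0,"dz":-40,"ax":0,"ay":0,"az":2.9},{"dx":0,"dy":0,"dz":-30,"ax":0,"ay":0,"az":0},{"dx":0,"dy":0,"dz":0,"ax":0,"ay":0,"az":0}]'
python3 - <<'E'
from hts import *
c=cam('wrist');save(c,'w10');r=Ro.from_rotvec(c['s']['tcp_rot']).as_matrix();print(np.degrees(np.arctan2(r[1,1],r[0,1])))
a=np.radians(6.6);d=np.array([.584+.032*np.cos(a)+.066*np.sin(a),.040+.032*np.sin(a)-.066*np.cos(a),.27]);print(d);print('move tool mm',(r.T@(d-c['s']['tool_pos'])*1000).round(1))
b=pickle.load(open('w7.pkl','rb')) # fixed spoon handle in w7: cols at rows 80,200
print(plane(b,[(205,70),(220,185),(240,290)],.015), plane(b,[(415,60),(422,200)],.015))
E
```

```text
time: 7.88
tool_pos: [0.5344, 0.3464, 0.179]
tcp_rot: [0.261, -3.128, 0.002]
wrist_force: [-0.4, 0.1, -0.7]
width: 0.45
grip_force: 0.0
time: 8.38
tool_pos: [0.5352, 0.347, 0.1811]
tcp_rot: [-0.261, 3.13, 0.0]
wrist_force: [-0.7, 0.2, 1.4]
width: 0.079
grip_force: 58.8
time: 8.72
tool_pos: [0.5378, 0.3487, 0.2839]
tcp_rot: [-0.181, 3.125, 0.01]
wrist_force: [2.0, 0.7, 0.8]
width: 0.074
grip_force: 58.7
96.64176725229302
[ 0.62337378 -0.02188461  0.27      ]
move tool mm [ -42.  -378.    12.3]
[[ 0.53098463 -0.03920131  0.015     ]
 [ 0.59959412 -0.02763919  0.015     ]
 [ 0.6729262  -0.01125432  0.015     ]] [[0.51187876 0.08289032 0.015     ]
 [0.5950387  0.10241431 0.015     ]]
```

View pics/w10.png

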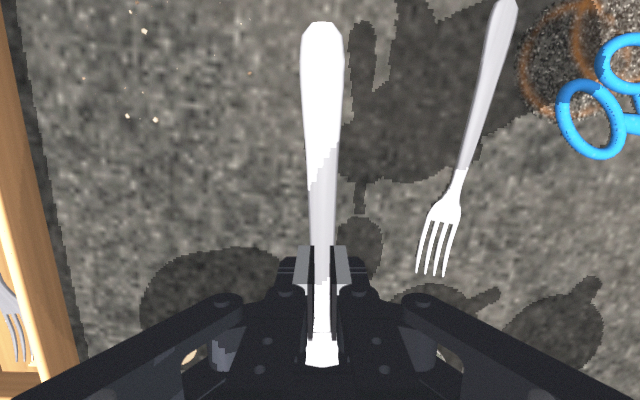

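The spoon is held straight (handle end (322,30)). I carry it to the right compartment.

```bash
python3 -m jog '[{"dx":0,"dy":-20,"dz":0,"ax":0,"ay":0,"az":0},{"dx":0,"dy":-36,"dz":0,"ax":0,"ay":0,"az":0},{"dx":0,"dy":-40,"dz":0,"ax":0,"ay":0,"az":0},{"dx":0,"dy":-40,"dz":0,"ax":0,"ay":0,"az":0},{"dx":0,"dy":-40,"dz":0,"ax":0,"ay":0,"az":0},{"dx":-2,"dy":-40,"dz":0,"ax":0,"ay":0,"az":0},{"dx":-8,"dy":-40,"dz":0,"ax":0,"ay":0,"az":0},{"dx":-10,"dy":-38,"dz":0,"ax":0,"ay":0,"az":0},{"dx":-10,"dy":-36,"dz":0,"ax":0,"ay":0,"az":0},{"dx":-8,"dy":-30,"dz":0,"ax":0,"ay":0,"az":0},{"dx":-4,"dy":-18,"dz":0,"ax":0,"ay":0,"az":-2},{"dx":0,"dy":0,"dz":0,"ax":0,"ay":0,"az":0},{"dx":0,"dy":0,"dz":0,"ax":0,"ay":0,"az":0}]'
python3 - <<'E'
from hts import *
c=cam('wrist');save(c,'w11');r=Ro.from_rotvec(c['s']['tcp_rot']).as_matrix();print(np.degrees(np.arctan2(r[1,1],r[0,1])))
print((r.T@(np.array([.6235,-.022,.202])-c['s']['tool_pos'])*1000).round(1))
E
```

```text
time: 9.85
tool_pos: [0.6199, -0.0248, 0.2741]
tcp_rot: [0.232, -3.13, -0.001]
wrist_force: [0.4, 0.2, -0.7]
width: 0.077
grip_force: 58.8
98.47727263748162
[-4.1  2.1 72.1]
```

View pics/w11.png

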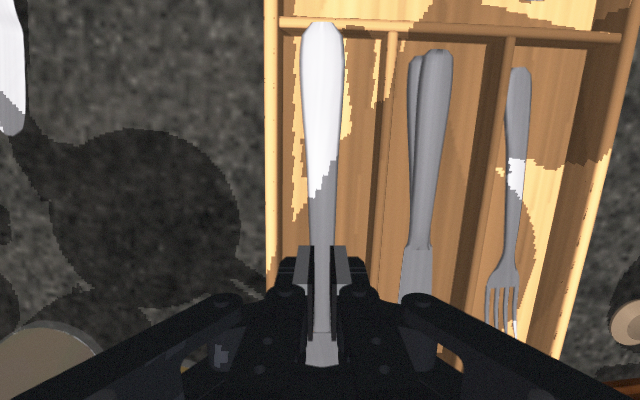

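```bash
python3 -m jog '[{"dx":-4,"dy":2,"dz":20,"ax":0,"ay":0,"az":0},{"dx":0,"dy":0,"dz":25,"ax":0,"ay":0,"az":0},{"dx":0,"dy":0,"dz":17,"ax":0,"ay":0,"az":0},{"dx":0,"dy":0,"dz":8,"ax":0,"ay":0,"az":0},{"dx":0,"dy":0,"dz":4,"ax":0,"ay":0,"az":0},{"dx":0,"dy":0,"dz":0,"ax":0,"ay":0,"az":0}]'
python3 -m jog '[{"dx":0,"dy":0,"dz":3,"ax":0,"ay":0,"az":0},{"dx":0,"dy":0,"dz":0,"ax":0,"ay":0,"az":0}]'
```

```text
time: 10.4
tool_pos: [0.6233, -0.0201, 0.2006]
tcp_rot: [0.238, -3.13, -0.001]
wrist_force: [-0.2, -0.7, -0.7]
width: 0.08
grip_force: 58.8
time: 10.57
tool_pos: [0.6246, -0.0208, 0.1996]
tcp_rot: [-0.237, 3.131, -0.0]
wrist_force: [-0.3, -0.4, -1.4]
width: 0.075
grip_force: 58.8
```

```bash
python3 -m jog '[{"dx":0,"dy":0,"dz":3,"ax":0,"ay":0,"az":0},{"dx":0,"dy":0,"dz":0,"ax":0,"ay":0,"az":0}]' | sed -n '2p;4p'
python3 -m jog '[{"dx":0,"dy":0,"dz":2,"ax":0,"ay":0,"az":0},{"dx":0,"dy":0,"dz":0,"ax":0,"ay":0,"az":0}]' | sed -n '2p;4p'
```

```text
tool_pos: [0.6246, -0.0212, 0.1965]
wrist_force: [0.2, -0.1, 0.7]
tool_pos: [0.6248, -0.0212, 0.1956]
wrist_force: [-2.2, 0.7, 8.1]
```

```bash
python3 -m jog '[{"dx":0,"dy":0,"dz":0,"ax":0,"ay":0,"az":0},{"dx":0,"dy":0,"dz":0,"ax":0,"ay":0,"az":0},{"dx":0,"dy":0,"dz":0,"ax":0,"ay":0,"az":0},{"dx":0,"dy":0,"dz":0,"ax":0,"ay":0,"az":0}]' 0.28
python3 -m jog '[{"dx":0,"dy":0,"dz":-20,"ax":0,"ay":0,"az":0},{"dx":0,"dy":0,"dz":-35,"ax":0,"ay":0,"az":0},{"dx":0,"dy":0,"dz":-25,"ax":0,"ay":0,"az":0},{"dx":0,"dy":0,"dz":0,"ax":0,"ay":0,"az":0}]'
python3 - <<'E'
from hts import *
c=cam('wrist');save(c,'w12');r=Ro.from_rotvec(c['s']['tcp_rot']).as_matrix();print(np.degrees(np.arctan2(r[1,1],r[0,1])))
print((r.T@(np.array([.4917,.445,.28])-c['s']['tool_pos'])*1000).round(1))
E
```

```text
time: 11.23
tool_pos: [0.6239, -0.0212, 0.1935]
tcp_rot: [0.236, -3.132, -0.0]
wrist_force: [-0.6, -0.6, -0.1]
width: 0.282
grip_force: 0.0
time: 11.57
tool_pos: [0.6268, -0.0213, 0.2801]
tcp_rot: [-0.236, 3.122, -0.002]
wrist_force: [1.8, -0.6, 1.1]
width: 0.278
grip_force: 0.0
98.63656560724607
[ 63.5 481.3  -1.7]
```

View pics/w12.png

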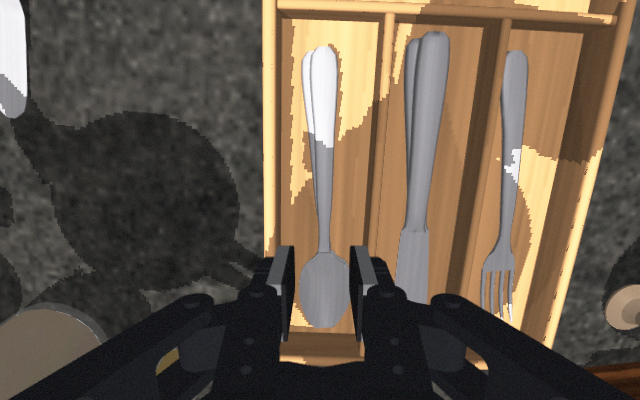

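The spoon lies nested on the fixed spoon (handle (322,55), bowl (323,290)). Next the fork.

```bash
python3 -m jog '[{"dx":12,"dy":20,"dz":0,"ax":0,"ay":0,"az":0},{"dx":15,"dy":36,"dz":0,"ax":0,"ay":0,"az":0},{"dx":15,"dy":38,"dz":0,"ax":0,"ay":0,"az":0},{"dx":12,"dy":39,"dz":0,"ax":0,"ay":0,"az":0},{"dx":10,"dy":40,"dz":0,"ax":0,"ay":0,"az":0},{"dx":0,"dy":41,"dz":0,"ax":0,"ay":0,"az":0},{"dx":0,"dy":41,"dz":0,"ax":0,"ay":0,"az":0},{"dx":0,"dy":41,"dz":0,"ax":0,"ay":0,"az":0},{"dx":0,"dy":41,"dz":0,"ax":0,"ay":0,"az":0},{"dx":0,"dy":41,"dz":0,"ax":0,"ay":0,"az":0},{"dx":0,"dy":41,"dz":0,"ax":0,"ay":0,"az":0},{"dx":0,"dy":38,"dz":0,"ax":0,"ay":0,"az":0},{"dx":0,"dy":24,"dz":0,"ax":0,"ay":0,"az":0},{"dx":0,"dy":0,"dz":15,"ax":0,"ay":0,"az":6.6},{"dx":0,"dy":0,"dz":30,"ax":0,"ay":0,"az":6.6},{"dx":0,"dy":0,"dz":25,"ax":0,"ay":0,"az":0},{"dx":0,"dy":0,"dz":0,"ax":0,"ay":0,"az":0},{"dx":0,"dy":0,"dz":0,"ax":0,"ay":0,"az":0}]' 0.45
python3 - <<'E'
from hts import *
c=cam('wrist');save(c,'w13');r=Ro.from_rotvec(c['s']['tcp_rot']).as_matrix();print(np.degrees(np.arctan2(r[1,1],r[0,1])))
print((r.T@(np.array([.4917,.445,.178])-c['s']['tool_pos'])*1000).round(1))
b=np.radians(-4.6)
for o in(-.07,-.05,-.035):
    X=np.array([.4917+o*np.cos(b),.445+o*np.sin(b),.009]);p,w=centre(c,X,30);print(o,p,w,proj(c,[X]),plane(c,[p],.009)[0]-X)
E
```

```text
time: 13.12
tool_pos: [0.487, 0.4436, 0.2002]
tcp_rot: [-0.124, -3.134, 0.008]
wrist_force: [0.7, 0.7, 0.2]
width: 0.452
grip_force: 0.0
85.47437506901308
[-4.7  1.9 22.1]
-0.07 [329. 116.] 35 [[329.91038793 116.31991017]] [-1.68712831e-04 -3.89319024e-04  8.67361738e-18]
-0.05 [329.5 161. ] 28 [[329.62540039 161.47055348]] [-2.18864999e-04 -4.09162632e-05  8.67361738e-18]
-0.035 [329.5 194. ] 24 [[329.41806602 193.53098016]] [2.27147468e-04 2.14233479e-05 8.67361738e-18]
```

```bash
python3 -m jog '[{"dx":-5,"dy":2,"dz":10,"ax":0,"ay":0,"az":0},{"dx":0,"dy":0,"dz":8,"ax":0,"ay":0,"az":0},{"dx":0,"dy":0,"dz":4,"ax":0,"ay":0,"az":0},{"dx":0,"dy":0,"dz":0,"ax":0,"ay":0,"az":0}]'
python3 -m jog '[{"dx":0,"dy":0,"dz":0,"ax":0,"ay":0,"az":0},{"dx":0,"dy":0,"dz":0,"ax":0,"ay":0,"az":0},{"dx":0,"dy":0,"dz":0,"ax":0,"ay":0,"az":0},{"dx":0,"dy":0,"dz":0,"ax":0,"ay":0,"az":0},{"dx":0,"dy":0,"dz":0,"ax":0,"ay":0,"az":0},{"dx":0,"dy":0,"dz":0,"ax":0,"ay":0,"az":0}]' 0 60
python3 -m jog '[{"dx":0,"dy":0,"dz":-25,"ax":0,"ay":0,"az":0},{"dx":0,"dy":0,"dz":-40,"ax":0,"ay":0,"az":-6.2},{"dx":0,"dy":0,"dz":-35,"ax":0,"ay":0,"az":-6.2},{"dx":0,"dy":0,"dz":0,"ax":0,"ay":0,"az":0}]'
python3 - <<'E'
from hts import *
c=cam('wrist');save(c,'w14');r=Ro.from_rotvec(c['s']['tcp_rot']).as_matrix();print(np.degrees(np.arctan2(r[1,1],r[0,1])))
print((r.T@(np.array([.608,.106,.28])-c['s']['tool_pos'])*1000).round(1))
E
```

```text
time: 13.5
tool_pos: [0.4936, 0.446, 0.1809]
tcp_rot: [-0.126, -3.138, 0.001]
wrist_force: [-0.4, 0.1, -0.2]
width: 0.451
grip_force: 0.0
time: 14.0
tool_pos: [0.4939, 0.4466, 0.1823]
tcp_rot: [0.125, 3.138, 0.001]
wrist_force: [-0.1, -1.1, 2.7]
width: 0.068
grip_force: 59.0
time: 14.33
tool_pos: [0.4962, 0.4486, 0.2907]
tcp_rot: [-0.22, 3.122, 0.013]
wrist_force: [1.5, 0.9, 1.1]
width: 0.067
grip_force: 58.8
98.07791739374393
[ -62.4 -355.     8.8]
```

View pics/w14.png

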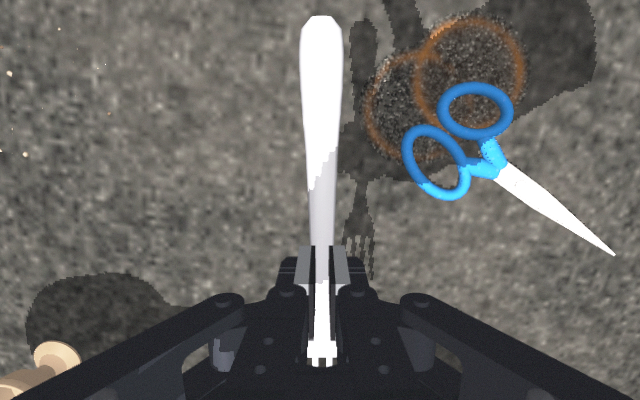

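The fork is held straight (end (322,20)); goblets are at lower left, so y first, x late.

```bash
python3 -m jog '[{"dx":0,"dy":-20,"dz":0,"ax":0,"ay":0,"az":0},{"dx":0,"dy":-36,"dz":0,"ax":0,"ay":0,"az":0},{"dx":0,"dy":-40,"dz":0,"ax":0,"ay":0,"az":0},{"dx":0,"dy":-40,"dz":0,"ax":0,"ay":0,"az":0},{"dx":0,"dy":-40,"dz":0,"ax":0,"ay":0,"az":0},{"dx":0,"dy":-40,"dz":0,"ax":0,"ay":0,"az":0},{"dx":-4,"dy":-40,"dz":0,"ax":0,"ay":0,"az":0},{"dx":-10,"dy":-38,"dz":0,"ax":0,"ay":0,"az":0},{"dx":-16,"dy":-35,"dz":0,"ax":0,"ay":0,"az":0},{"dx":-18,"dy":-26,"dz":0,"ax":0,"ay":0,"az":0},{"dx":-14,"dy":0,"dz":0,"ax":0,"ay":0,"az":0},{"dx":0,"dy":0,"dz":0,"ax":0,"ay":0,"az":0},{"dx":0,"dy":0,"dz":0,"ax":0,"ay":0,"az":0}]'
python3 - <<'E'
from hts import *
c=cam('wrist');save(c,'w15');r=Ro.from_rotvec(c['s']['tcp_rot']).as_matrix();print(np.degrees(np.arctan2(r[1,1],r[0,1])))
print((r.T@(np.array([.608,.106,.201])-c['s']['tool_pos'])*1000).round(1))
E
```

```text
time: 15.47
tool_pos: [0.6033, 0.1027, 0.2802]
tcp_rot: [0.212, -3.132, -0.0]
wrist_force: [-1.7, 0.5, 0.1]
width: 0.067
grip_force: 58.8
97.73388504152581
[-5.3  2.7 79.2]
```

View pics/w15.png

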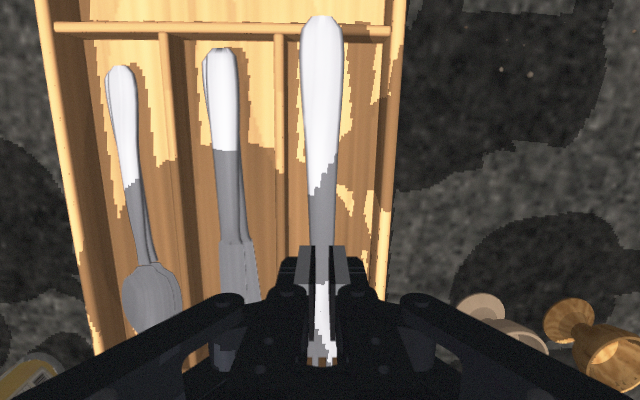

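The fork is over the left compartment (divider 280, wall 388); the correction is small. That was the last allowed picture, so from here on I check by numbers.

```bash
python3 -m jog '[{"dx":-4,"dy":3,"dz":22,"ax":0,"ay":0,"az":0},{"dx":0,"dy":0,"dz":28,"ax":0,"ay":0,"az":0},{"dx":0,"dy":0,"dz":19,"ax":0,"ay":0,"az":0},{"dx":0,"dy":0,"dz":9,"ax":0,"ay":0,"az":0},{"dx":0,"dy":0,"dz":0,"ax":0,"ay":0,"az":0}]'
python3 -m jog '[{"dx":0,"dy":0,"dz":3,"ax":0,"ay":0,"az":0},{"dx":0,"dy":0,"dz":0,"ax":0,"ay":0,"az":0}]' | sed -n '2p;4p'
python3 -m jog '[{"dx":0,"dy":0,"dz":2,"ax":0,"ay":0,"az":0},{"dx":0,"dy":0,"dz":0,"ax":0,"ay":0,"az":0}]' | sed -n '2p;4p'
```

```text
time: 15.93
tool_pos: [0.6044, 0.1074, 0.2003]
tcp_rot: [0.216, -3.127, 0.001]
wrist_force: [-0.9, -0.3, -1.1]
width: 0.069
grip_force: 58.8
tool_pos: [0.6073, 0.1072, 0.2015]
wrist_force: [0.5, -0.1, -0.1]
tool_pos: [0.6077, 0.1069, 0.1999]
wrist_force: [-0.1, -0.5, -0.1]
```

```bash
python3 -m jog '[{"dx":0,"dy":0,"dz":3,"ax":0,"ay":0,"az":0},{"dx":0,"dy":0,"dz":0,"ax":0,"ay":0,"az":0}]' | sed -n '2p;4p'
python3 -m jog '[{"dx":0,"dy":0,"dz":2,"ax":0,"ay":0,"az":0},{"dx":0,"dy":0,"dz":0,"ax":0,"ay":0,"az":0}]' | sed -n '2p;4p'
```

```text
tool_pos: [0.6073, 0.1067, 0.196]
wrist_force: [0.2, -0.1, -0.3]
tool_pos: [0.6075, 0.1067, 0.1954]
wrist_force: [-3.1, -0.0, 8.3]
```

```bash
python3 -m jog '[{"dx":0,"dy":0,"dz":0,"ax":0,"ay":0,"az":0},{"dx":0,"dy":0,"dz":0,"ax":0,"ay":0,"az":0},{"dx":0,"dy":0,"dz":0,"ax":0,"ay":0,"az":0},{"dx":0,"dy":0,"dz":0,"ax":0,"ay":0,"az":0}]' 0.28
python3 -m jog '[{"dx":0,"dy":0,"dz":-20,"ax":0,"ay":0,"az":0},{"dx":0,"dy":0,"dz":-40,"ax":0,"ay":0,"az":0},{"dx":0,"dy":0,"dz":-35,"ax":0,"ay":0,"az":0},{"dx":8,"dy":-18,"dz":0,"ax":0,"ay":0,"az":0},{"dx":15,"dy":-34,"dz":0,"ax":0,"ay":0,"az":0},{"dx":16,"dy":-37,"dz":0,"ax":0,"ay":0,"az":0},{"dx":16,"dy":-38,"dz":0,"ax":0,"ay":0,"az":0},{"dx":16,"dy":-38,"dz":0,"ax":0,"ay":0,"az":0},{"dx":16,"dy":-38,"dz":0,"ax":0,"ay":0,"az":0},{"dx":16,"dy":-38,"dz":0,"ax":0,"ay":0,"az":0},{"dx":16,"dy":-38,"dz":0,"ax":0,"ay":0,"az":0},{"dx":16,"dy":-38,"dz":0,"ax":0,"ay":0,"az":0},{"dx":15,"dy":-37,"dz":0,"ax":0,"ay":0,"az":0},{"dx":12,"dy":-36,"dz":0,"ax":0,"ay":0,"az":4.8},{"dx":0,"dy":0,"dz":0,"ax":0,"ay":0,"az":0},{"dx":0,"dy":0,"dz":0,"ax":0,"ay":0,"az":0}]' 0.45
python3 - <<'E'
from hts import *
c=cam('wrist');save(c,'t1');pickle.dump(c,open('t1.pkl','wb'));r=Ro.from_rotvec(c['s']['tcp_rot']).as_matrix();print(np.degrees(np.arctan2(r[1,1],r[0,1])),c['s']['q'])
print((r.T@(np.array([.5147,-.427,.178])-c['s']['tool_pos'])*1000).round(1),proj(c,[[.5147,-.427,.009]]))
E
```

```text
time: 16.93
tool_pos: [0.607, 0.1066, 0.1935]
tcp_rot: [0.214, -3.134, 0.0]
wrist_force: [0.5, 0.3, 1.0]
width: 0.279
grip_force: 0.0
time: 18.27
tool_pos: [0.4991, -0.3038, 0.2885]
tcp_rot: [0.077, -3.141, -0.0]
wrist_force: [0.4, -0.1, 0.7]
width: 0.45
grip_force: 0.0
92.82553005053654 [-5.89404618e-01  1.93255306e-01  1.91582491e+00  1.25198124e-04
  1.03261206e+00 -2.20957993e+00]
[  -9.5 -123.9  110.5] [[155.19406721 215.88019389]]
```

```bash
python3 -m jog '[{"dx":-3,"dy":-25,"dz":0,"ax":0,"ay":0,"az":0},{"dx":-3,"dy":-38,"dz":0,"ax":0,"ay":0,"az":0},{"dx":-3,"dy":-37,"dz":0,"ax":0,"ay":0,"az":0},{"dx":0,"dy":-20,"dz":0,"ax":0,"ay":0,"az":0},{"dx":0,"dy":0,"dz":0,"ax":0,"ay":0,"az":0},{"dx":0,"dy":0,"dz":0,"ax":0,"ay":0,"az":0}]'
python3 - <<'E'
from hts import *
c=cam('wrist');save(c,'t2');pickle.dump(c,open('t2.pkl','wb'));a=pickle.load(open('t1.pkl','rb'));r=Ro.from_rotvec(c['s']['tcp_rot']).as_matrix()
print(np.degrees(np.arctan2(r[1,1],r[0,1])),c['s']['q'][5])
b=np.radians(2.9)
for o in(-.05,-.03,-.015,0,.015):
    X=[.5147+o*np.cos(b),-.427+o*np.sin(b),.009]
    p,w=centre(a,X,24);q,w2=centre(c,X,24);P,e=tri(a,p,c,q);print(o,P.round(4),round(e*1000,2),w,w2)
for k in(a,c):
    u,v=proj(k,[[.5147,-.427,.005]])[0].astype(int)
    try: print(axis(k,(max(u-40,0),v-120,u+40,min(v+120,255)),.006))
    except Exception as e: print(e)
print((r.T@(np.array([.5147,-.427,.178])-c['s']['tool_pos'])*1000).round(1))
E
```

```text
time: 18.82
tool_pos: [0.5157, -0.4203, 0.2881]
tcp_rot: [0.084, -3.14, -0.002]
wrist_force: [0.0, -0.4, -0.5]
width: 0.45
grip_force: 0.0
93.07851055394255 -2.3462792897669713
-0.05 [ 0.4652 -0.4305  0.0053] 0.05 22 22
-0.03 [ 0.485  -0.4295  0.0084] 0.14 17 16
-0.015 [ 0.4997 -0.4285  0.0092] 0.43 16 15
0 [ 0.5147 -0.4277  0.0093] 0.03 13 13
0.015 [ 0.5301 -0.4267  0.0085] 0.23 10 10
(array([ 0.48821517, -0.43629994]), np.float64(-0.2649972734859314), np.float64(0.12030849266930449), np.float64(0.04640770248785054), np.float64(0.032135685800425653), 4869)
(array([ 0.49409128, -0.42957713]), np.float64(4.8356464295177775), np.float64(0.1266755466160024), np.float64(0.02921071586072344), np.float64(0.025286750830321204), 3254)
[  1.3  -6.8 110.1]
```

```bash
python3 -m jog '[{"dx":1,"dy":-7,"dz":15,"ax":0,"ay":0,"az":0},{"dx":0,"dy":0,"dz":30,"ax":0,"ay":0,"az":0},{"dx":0,"dy":0,"dz":30,"ax":0,"ay":0,"az":0},{"dx":0,"dy":0,"dz":17,"ax":0,"ay":0,"az":0},{"dx":0,"dy":0,"dz":8,"ax":0,"ay":0,"az":0},{"dx":0,"dy":0,"dz":0,"ax":0,"ay":0,"az":0},{"dx":0,"dy":0,"dz":0,"ax":0,"ay":0,"az":0}]'
```

```text
time: 19.45
tool_pos: [0.5146, -0.4274, 0.1883]
tcp_rot: [0.085, -3.14, -0.001]
wrist_force: [-0.2, -0.5, -0.5]
width: 0.448
grip_force: 0.0
```

```bash
python3 -m jog '[{"dx":0,"dy":0,"dz":-20,"ax":0,"ay":0,"az":7},{"dx":0,"dy":0,"dz":-20,"ax":0,"ay":0,"az":7},{"dx":0,"dy":0,"dz":0,"ax":0,"ay":0,"az":7},{"dx":0,"dy":0,"dz":0,"ax":0,"ay":0,"az":7},{"dx":0,"dy":0,"dz":0,"ax":0,"ay":0,"az":7},{"dx":0,"dy":0,"dz":0,"ax":0,"ay":0,"az":7},{"dx":0,"dy":0,"dz":0,"ax":0,"ay":0,"az":7},{"dx":0,"dy":0,"dz":0,"ax":0,"ay":0,"az":7},{"dx":0,"dy":0,"dz":0,"ax":0,"ay":0,"az":7},{"dx":0,"dy":0,"dz":0,"ax":0,"ay":0,"az":7},{"dx":0,"dy":0,"dz":0,"ax":0,"ay":0,"az":7},{"dx":0,"dy":0,"dz":0,"ax":0,"ay":0,"az":7},{"dx":0,"dy":0,"dz":0,"ax":0,"ay":0,"az":6}]' | sed -n '2,3p'
python3 -m jog '[{"dx":0,"dy":0,"dz":0,"ax":0,"ay":0,"az":7},{"dx":0,"dy":0,"dz":0,"ax":0,"ay":0,"az":7},{"dx":0,"dy":0,"dz":0,"ax":0,"ay":0,"az":7},{"dx":0,"dy":0,"dz":0,"ax":0,"ay":0,"az":7},{"dx":0,"dy":0,"dz":0,"ax":0,"ay":0,"az":7},{"dx":0,"dy":0,"dz":0,"ax":0,"ay":0,"az":7},{"dx":0,"dy":0,"dz":0,"ax":0,"ay":0,"az":7},{"dx":0,"dy":0,"dz":0,"ax":0,"ay":0,"az":7},{"dx":0,"dy":0,"dz":0,"ax":0,"ay":0,"az":7},{"dx":0,"dy":0,"dz":0,"ax":0,"ay":0,"az":7},{"dx":0,"dy":0,"dz":0,"ax":0,"ay":0,"az":7},{"dx":0,"dy":0,"dz":0,"ax":0,"ay":0,"az":7},{"dx":0,"dy":0,"dz":0,"ax":0,"ay":0,"az":6},{"dx":0,"dy":0,"dz":0,"ax":0,"ay":0,"az":0},{"dx":0,"dy":0,"dz":0,"ax":0,"ay":0,"az":0}]'
python3 - <<'E'
from hts import *
s=bot.read_state();r=Ro.from_rotvec(s['tcp_rot']).as_matrix();print(np.degrees(np.arctan2(r[1,1],r[0,1])))
print((r.T@(np.array([.515,-.4277,.1795])-s['tool_pos'])*1000).round(1))
b=pickle.load(open('w3.pkl','rb'));print(plane(b,[(27,152),(152,133),(90,143)],.013))
a=np.radians(6.6);print('comp',[.584-.116*np.cos(a),.040-.116*np.sin(a)])
E
```

```text
tool_pos: [0.5154, -0.4286, 0.2315]
tcp_rot: [2.165, 2.27, 0.0]
time: 21.78
tool_pos: [0.5152, -0.4285, 0.2308]
tcp_rot: [3.138, 0.088, 0.004]
wrist_force: [-0.3, 0.4, -0.2]
width: 0.446
grip_force: 0.0
-86.7760362784083
[-0.3 -0.9 51.3]
[[ 0.47332187 -0.03156255  0.013     ]
 [ 0.45560276  0.10357653  0.013     ]
 [ 0.46492184  0.03772724  0.013     ]]
comp [np.float64(0.468768759190354), np.float64(0.026667290542827474)]
```

```bash
python3 -m jog '[{"dx":0,"dy":-1,"dz":20,"ax":0,"ay":0,"az":0},{"dx":0,"dy":0,"dz":18,"ax":0,"ay":0,"az":0},{"dx":0,"dy":0,"dz":9,"ax":0,"ay":0,"az":0},{"dx":0,"dy":0,"dz":4,"ax":0,"ay":0,"az":0},{"dx":0,"dy":0,"dz":0,"ax":0,"ay":0,"az":0}]' | sed -n '2,4p'
python3 -m jog '[{"dx":0,"dy":0,"dz":0,"ax":0,"ay":0,"az":0},{"dx":0,"dy":0,"dz":0,"ax":0,"ay":0,"az":0},{"dx":0,"dy":0,"dz":0,"ax":0,"ay":0,"az":0},{"dx":0,"dy":0,"dz":0,"ax":0,"ay":0,"az":0},{"dx":0,"dy":0,"dz":0,"ax":0,"ay":0,"az":0},{"dx":0,"dy":0,"dz":0,"ax":0,"ay":0,"az":0}]' 0 60
python3 -m jog '[{"dx":0,"dy":0,"dz":-25,"ax":0,"ay":0,"az":0},{"dx":0,"dy":0,"dz":-40,"ax":0,"ay":0,"az":0},{"dx":0,"dy":0,"dz":-35,"ax":0,"ay":0,"az":0},{"dx":0,"dy":0,"dz":0,"ax":0,"ay":0,"az":0},{"dx":0,"dy":0,"dz":0,"ax":0,"ay":0,"az":0}]'
python3 - <<'E'
from hts import *
c=cam('wrist');save(c,'t3');s=c['s'];r=Ro.from_rotvec(s['tcp_rot']).as_matrix();print(np.degrees(np.arctan2(r[1,1],r[0,1])))
print((r.T@(np.array([.4665,.034,.27])-s['tool_pos'])*1000).round(1))
E
```

```text
tool_pos: [0.5141, -0.4268, 0.1768]
tcp_rot: [-3.139, -0.085, 0.002]
wrist_force: [0.6, 0.3, 0.4]
time: 22.7
tool_pos: [0.515, -0.4276, 0.179]
tcp_rot: [3.139, 0.083, 0.003]
wrist_force: [-0.2, 0.1, 5.0]
width: 0.087
grip_force: 59.1
time: 23.12
tool_pos: [0.5155, -0.428, 0.2813]
tcp_rot: [3.136, 0.083, 0.008]
wrist_force: [-0.2, -0.1, -1.1]
width: 0.081
grip_force: 58.8
-86.95828242886226
[ -24.4 -464.     9. ]
```

```bash
python3 -m jog '[{"dx":0,"dy":-20,"dz":0,"ax":0,"ay":0,"az":0},{"dx":-2,"dy":-36,"dz":0,"ax":0,"ay":0,"az":0},{"dx":-2,"dy":-38,"dz":0,"ax":0,"ay":0,"az":0},{"dx":-2,"dy":-39,"dz":0,"ax":0,"ay":0,"az":0},{"dx":-2,"dy":-39,"dz":0,"ax":0,"ay":0,"az":0},{"dx":-2,"dy":-39,"dz":0,"ax":0,"ay":0,"az":0},{"dx":-2,"dy":-39,"dz":0,"ax":0,"ay":0,"az":0},{"dx":-2,"dy":-39,"dz":0,"ax":0,"ay":0,"az":0},{"dx":-2,"dy":-39,"dz":0,"ax":0,"ay":0,"az":0},{"dx":-2,"dy":-39,"dz":0,"ax":0,"ay":0,"az":0},{"dx":-2,"dy":-39,"dz":0,"ax":0,"ay":0,"az":0},{"dx":-2,"dy":-34,"dz":0,"ax":0,"ay":0,"az":0},{"dx":-2,"dy":-24,"dz":0,"ax":0,"ay":0,"az":0}]' | sed -n '2,3p'
python3 -m jog '[{"dx":0,"dy":0,"dz":0,"ax":0,"ay":0,"az":-6.7},{"dx":0,"dy":0,"dz":0,"ax":0,"ay":0,"az":-6.7},{"dx":0,"dy":0,"dz":0,"ax":0,"ay":0,"az":-6.7},{"dx":0,"dy":0,"dz":0,"ax":0,"ay":0,"az":-6.7},{"dx":0,"dy":0,"dz":0,"ax":0,"ay":0,"az":-6.7},{"dx":0,"dy":0,"dz":0,"ax":0,"ay":0,"az":-6.7},{"dx":0,"dy":0,"dz":0,"ax":0,"ay":0,"az":-6.7},{"dx":0,"dy":0,"dz":0,"ax":0,"ay":0,"az":-6.7},{"dx":0,"dy":0,"dz":0,"ax":0,"ay":0,"az":-6.7},{"dx":0,"dy":0,"dz":0,"ax":0,"ay":0,"az":-6.7},{"dx":0,"dy":0,"dz":0,"ax":0,"ay":0,"az":-6.7},{"dx":0,"dy":0,"dz":0,"ax":0,"ay":0,"az":-6.7},{"dx":0,"dy":0,"dz":0,"ax":0,"ay":0,"az":-6.7},{"dx":0,"dy":0,"dz":0,"ax":0,"ay":0,"az":-6.7},{"dx":0,"dy":0,"dz":0,"ax":0,"ay":0,"az":0},{"dx":0,"dy":0,"dz":0,"ax":0,"ay":0,"az":0}]'
python3 - <<'E'
from hts import *
c=cam('wrist');save(c,'t4');pickle.dump(c,open('t4.pkl','wb'));s=c['s'];r=Ro.from_rotvec(s['tcp_rot']).as_matrix();print(np.degrees(np.arctan2(r[1,1],r[0,1])))
print((r.T@(np.array([.4665,.034,.2])-s['tool_pos'])*1000).round(1))
E
```

```text
tool_pos: [0.4638, 0.0374, 0.2753]
tcp_rot: [-3.14, -0.085, 0.008]
time: 25.58
tool_pos: [0.4649, 0.0349, 0.2758]
tcp_rot: [-2.087, -2.345, 0.004]
wrist_force: [0.2, -0.0, 0.4]
width: 0.081
grip_force: 58.8
6.653234864494634
[-1.1  1.8 75.8]
```

```bash
python3 -m jog '[{"dx":-1,"dy":1,"dz":20,"ax":0,"ay":0,"az":0},{"dx":0,"dy":0,"dz":28,"ax":0,"ay":0,"az":0},{"dx":0,"dy":0,"dz":18,"ax":0,"ay":0,"az":0},{"dx":0,"dy":0,"dz":8,"ax":0,"ay":0,"az":0},{"dx":0,"dy":0,"dz":0,"ax":0,"ay":0,"az":0},{"dx":0,"dy":0,"dz":0,"ax":0,"ay":0,"az":0}]'
python3 -m jog '[{"dx":0,"dy":0,"dz":3,"ax":0,"ay":0,"az":0},{"dx":0,"dy":0,"dz":0,"ax":0,"ay":0,"az":0}]' | sed -n '2p;4p'
python3 -m jog '[{"dx":0,"dy":0,"dz":2,"ax":0,"ay":0,"az":0},{"dx":0,"dy":0,"dz":0,"ax":0,"ay":0,"az":0}]' | sed -n '2p;4p'
```

```text
time: 26.13
tool_pos: [0.4669, 0.0341, 0.2035]
tcp_rot: [-2.086, -2.348, 0.001]
wrist_force: [0.6, 0.3, -0.1]
width: 0.084
grip_force: 58.8
tool_pos: [0.4677, 0.0341, 0.2016]
wrist_force: [0.4, -0.1, -0.1]
tool_pos: [0.4673, 0.0341, 0.1992]
wrist_force: [-0.2, -0.1, 0.6]
```

```bash
python3 -m jog '[{"dx":0,"dy":0,"dz":3,"ax":0,"ay":0,"az":0},{"dx":0,"dy":0,"dz":0,"ax":0,"ay":0,"az":0}]' | sed -n '2p;4p'
python3 -m jog '[{"dx":0,"dy":0,"dz":2,"ax":0,"ay":0,"az":0},{"dx":0,"dy":0,"dz":0,"ax":0,"ay":0,"az":0}]' | sed -n '2p;4p'
```

```text
tool_pos: [0.4669, 0.0341, 0.1956]
wrist_force: [-0.3, 0.4, -0.7]
tool_pos: [0.4671, 0.034, 0.1936]
wrist_force: [-0.6, -1.6, 1.9]
```

Contact is beginning, so I release here, lift and back off to check everything from the top camera.

```bash
python3 -m jog '[{"dx":0,"dy":0,"dz":1,"ax":0,"ay":0,"az":0},{"dx":0,"dy":0,"dz":0,"ax":0,"ay":0,"az":0},{"dx":0,"dy":0,"dz":0,"ax":0,"ay":0,"az":0},{"dx":0,"dy":0,"dz":0,"ax":0,"ay":0,"az":0},{"dx":0,"dy":0,"dz":0,"ax":0,"ay":0,"az":0}]' 0.27 | sed -n '2,6p'
python3 -m jog '[{"dx":0,"dy":0,"dz":-15,"ax":0,"ay":0,"az":0},{"dx":0,"dy":0,"dz":-30,"ax":0,"ay":0,"az":0},{"dx":0,"dy":0,"dz":-38,"ax":0,"ay":0,"az":0},{"dx":0,"dy":0,"dz":-38,"ax":0,"ay":0,"az":0},{"dx":28,"dy":0,"dz":-28,"ax":0,"ay":0,"az":0},{"dx":38,"dy":0,"dz":0,"ax":0,"ay":0,"az":0},{"dx":38,"dy":0,"dz":0,"ax":0,"ay":0,"az":0},{"dx":38,"dy":0,"dz":0,"ax":0,"ay":0,"az":0},{"dx":38,"dy":0,"dz":0,"ax":0,"ay":0,"az":0},{"dx":38,"dy":0,"dz":0,"ax":0,"ay":0,"az":0},{"dx":38,"dy":0,"dz":0,"ax":0,"ay":0,"az":0},{"dx":25,"dy":0,"dz":0,"ax":0,"ay":0,"az":0},{"dx":0,"dy":0,"dz":0,"ax":0,"ay":0,"az":0},{"dx":0,"dy":0,"dz":0,"ax":0,"ay":0,"az":0}]'
python3 - <<'E'
from hts import *
w=cam('wrist');save(w,'f_w')
c=cam('top');save(c,'f_top');o=pickle.load(open('top0.pkl','rb'))
d=(cv2.absdiff(c['img'],o['img']).max(2)>50).astype(np.uint8)
n,l,st,ce=cv2.connectedComponentsWithStats(d[100:290,100:490],connectivity=8)
for s in st[1:]:
    if s[4]>12: print('changed',s[0]+100,s[1]+100,s[2:])
hsv=cv2.cvtColor(c['img'],cv2.COLOR_RGB2HSV);m=((hsv[...,2]>95)&(hsv[...,1]<60)).astype(np.uint8)
a=np.radians(6.6);R2=np.array([[np.cos(a),np.sin(a)],[-np.sin(a),np.cos(a)]])
ys,xs=np.nonzero(m[130:250,262:350]);P=(plane(c,np.c_[xs+262,ys+130],.02)[:,:2]-[.584,.040])@R2.T
for n,(x0,x1,y0,y1) in dict(fork=(-.081,.145,.034,.098),knife=(-.081,.145,-.032,.032),spoon=(-.081,.145,-.098,-.034),tea=(-.145,-.089,-.096,.096)).items():
    s=P[(P[:,0]>x0)&(P[:,0]<x1)&(P[:,1]>y0)&(P[:,1]<y1)]*1000
    print(n,len(s),s.min(0).round(),s.max(0).round(),np.degrees(np.arctan2(*np.linalg.svd(s-s.mean(0),full_matrices=False)[2][0][::-1])).round(1))
E
```

```text
tool_pos: [0.467, 0.0341, 0.1927]
tcp_rot: [-2.085, -2.35, 0.0]
wrist_force: [0.4, 0.0, 0.3]
width: 0.271
grip_force: 0.0
time: 28.38
tool_pos: [0.4331, 0.3142, 0.3415]
tcp_rot: [2.081, 2.353, -0.001]
wrist_force: [0.4, -0.7, -0.3]
width: 0.266
grip_force: 0.0
changed 301 149 [ 6 23 41]
changed 198 178 [ 16  62 339]
changed 324 183 [ 8 27 74]
changed 282 184 [  8  33 101]
changed 227 186 [ 14  66 375]
changed 122 191 [  75   72 1502]
changed 454 190 [ 11  47 254]
changed 304 195 [ 7 22 70]
changed 194 219 [ 8 17 61]
changed 199 236 [ 6 16 44]
changed 190 249 [ 23  32 163]
changed 179 251 [10  5 32]
changed 138 253 [ 22  26 150]
changed 201 286 [ 6  4 18]
fork 346 [-68.  43.] [125.  81.] -176.5
knife 434 [-73. -17.] [130.  15.] -177.7
spoon 385 [-65. -81.] [128. -43.] -176.6
tea 255 [-133.  -63.] [-105.   75.] 91.5
```

The top view's numbers fit: all four pieces lie in their compartments, along them and at the right lengths. Nothing changed at the palette knife or the wooden spoon.

```bash
python3 -c "
from workcell import bot
print(bot.finish_job())"
```

```text
the job is handed in; nothing more can be done
None
```

The job is handed in: knife, fork, spoon and teaspoon are each in their own compartment, the palette knife and wooden spoon show no change in the top view, and the arm took about 28 s; the final state I checked by top-camera numbers only, and the hand-in gave no verdict.

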